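# Balance a loaded centrifuge rotor

### The job

The six-place centrifuge rotor on the bench has been loaded out of balance: no bottle stands opposite its twin. Exchange bottles (the free bench beside the rotor serves to park one upright on the way) until each of the three pairs of equal bottles (large, medium, small) sits in two opposite buckets, every bottle upright and fully down on its bucket's floor. Do not tip a bottle over, and leave the green-capped reagent bottle and the jar where they stand.

Things in the scene. Friction and masses are not known exactly. Their poses are not given: they have to be found in the camera images.
- rotor: fixed centrifuge rotor on a stand, 235 mm across. Origin on the bench under its axis, z up. Six open steel buckets, axes 90 mm from the rotor axis at 0, 60, 120, 180, 240, 300 degrees from its x; those 180 degrees apart face each other across the axis. Bucket: floor 20 mm and rim 60 mm above the bench, bore 39 mm, flared to 47 mm at the rim. Hub and arms below 71 mm
- large_1: large capped white centrifuge bottle with black screw cap (the tallest kind, widest cap): 105 mm tall, body 30 mm in diameter, flat foot, cap 38 mm in diameter over its top 22 mm, about 150 g. One of two alike, its twin is large_2. Origin at the centre of its underside, z up through the cap. It starts standing in a bucket of the rotor
- large_2: large capped white centrifuge bottle with black screw cap (the tallest kind, widest cap): 105 mm tall, body 30 mm in diameter, flat foot, cap 38 mm in diameter over its top 22 mm, about 150 g. One of two alike, its twin is large_1. Origin at the centre of its underside, z up through the cap. It starts standing in a bucket of the rotor
- medium_1: medium capped white centrifuge bottle with black screw cap (the middle kind, its cap as wide as its body): 90 mm tall, body 30 mm in diameter, flat foot, cap 29 mm in diameter over its top 22 mm, about 120 g. One of two alike, its twin is medium_2. Origin at the centre of its underside, z up through the cap. It starts standing in a bucket of the rotor
- medium_2: medium capped white centrifuge bottle with black screw cap (the middle kind, its cap as wide as its body): 90 mm tall, body 30 mm in diameter, flat foot, cap 29 mm in diameter over its top 22 mm, about 120 g. One of two alike, its twin is medium_1. Origin at the centre of its underside, z up through the cap. It starts standing in a bucket of the rotor
- small_1: small capped white centrifuge bottle with black screw cap (the shortest kind, cap narrower than its body): 75 mm tall, body 30 mm in diameter, flat foot, cap 21 mm in diameter over its top 22 mm, about 90 g. One of two alike, its twin is small_2. Origin at the centre of its underside, z up through the cap. It starts standing in a bucket of the rotor
- small_2: small capped white centrifuge bottle with black screw cap (the shortest kind, cap narrower than its body): 75 mm tall, body 30 mm in diameter, flat foot, cap 21 mm in diameter over its top 22 mm, about 90 g. One of two alike, its twin is small_1. Origin at the centre of its underside, z up through the cap. It starts standing in a bucket of the rotor
- reagent_bottle: bystander: white plastic reagent bottle with green screw cap, 65 mm across, 120 mm tall, standing near the wall behind the rotor; origin at the centre of its underside
- jar: bystander: white plastic jar with blue screw lid, 50 mm across, 56 mm tall, standing on the bench behind and to the left of the rotor; the 150 mm of bench on its robot side are clear; origin at the centre of its underside
Mind the look-alikes: they are no part of the job. What is shaped like the small_1 but yellow is not meant.

How it is judged:
At the end, for the whole second after the job is handed in: All six bottles stand in the rotor's buckets, upright (within 0.15 rad), foot on the bucket floor (underside within 6 mm of it), at rest, and the two bottles of each kind are in opposite buckets (their axes more than 168 mm apart; 180 mm nominal) (z of large_1 in the frame of rotor between 0.015 and 0.026 m and horizontal distance between large_1 and rotor between 0.075 and 0.105 m and angle between each of large_1, large_2, medium_1, medium_2, small_1, small_2's own z axis and vertical below 0.15 rad and linear speed of each of large_1, large_2, medium_1, medium_2, small_1, small_2 below 0.02 m/s and z of large_2 in the frame of rotor between 0.015 and 0.026 m and horizontal distance between large_2 and rotor between 0.075 and 0.105 m and z of medium_1 in the frame of rotor between 0.015 and 0.026 m and horizontal distance between medium_1 and rotor between 0.075 and 0.105 m and z of medium_2 in the frame of rotor between 0.015 and 0.026 m and horizontal distance between medium_2 and rotor between 0.075 and 0.105 m and z of small_1 in the frame of rotor between 0.015 and 0.026 m and horizontal distance between small_1 and rotor between 0.075 and 0.105 m and z of small_2 in the frame of rotor between 0.015 and 0.026 m and horizontal distance between small_2 and rotor between 0.075 and 0.105 m and horizontal distance between large_1 and large_2 above 0.168 m and horizontal distance between medium_1 and medium_2 above 0.168 m and horizontal distance between small_1 and small_2 above 0.168 m); the robot touches nothing.
It fails at once if a bottle is tipped over (more than 45 degrees) (angle between any of large_1, large_2, medium_1, medium_2, small_1, small_2's own z axis and vertical above 0.785 rad).
It fails at once if the green-capped reagent bottle or the jar is shifted by more than 25 mm (distance of any of reagent_bottle, jar from where it was at the start of the episode above 0.025 m).
It also fails if it takes over 80 s, if anything falls off the work surface, if the arm or the gripper's body presses on something with over 40 N, if the wrist force passes 120 N, or if a joint passes its speed limit or range.

### The arm

A 7-joint arm with a two-finger parallel gripper is mounted at the origin on a cart in front of the work surface, level with it; the furniture and walls round the work are solid. World frame = base frame: x ahead of the robot, y to its left, z up, the work surface at z = 0. Lengths are in m, angles in rad, forces in N, time in s.
With the tool pointing down it reaches from about 0.425 to 0.975 m from the base axis. Payload 16.7 kg.
Tool frame: the origin (TCP) lies on the front face of the gripper's body, between the roots of the fingers; the fingertips stand 73 mm ahead of it and the grasp point (between the pads) lies 54 mm ahead of it; z points along the fingers, y is the line along which they close (so a half turn about z gives the same grasp; the last joint's range is limited). The gripper opens to 85 mm and grips with 20 to 120 N. Pads are 22 mm wide; open, the fingers measure 114 mm over their backs; the gripper's body (76 mm by 85 mm) begins 54 mm behind the grasp point. The pads swing forward as they close: fully open they stand 13 mm farther back than shut.
Start: joints at [-0.922, 0.426, 0.074, 1.606, -0.034, 1.111, -0.067], TCP at [0.483, 0.471, 0.304] pointing down, gripper open.
Joint ranges: [-2.85, 2.85], [-0.5, 2.14], [-1.23, 1.37], [0.21, 2.46], [-1.02, 4.16], [0.16, 2.05], [-2.73, 2.73]. Speed limits (rad/s): [1.89, 1.89, 2.39, 2.39, 3.01, 3.01, 3.01].

### API

Orientations are given as a unit quaternion [x, y, z, w].
In Python, from bench import robot, eyes gives the robot as it stands. The module is installed in compiled form; this text tells all that it offers.
- The arm moves only by the tool apply_moves, never from a script. Its argument "steps" is a list of rows, each a list of 3 entries, a list of its own where there are three numbers: the shift along the tool's x, y, z in mm, then the turn about the tool's z in degrees, then the opening, from 0 (shut) to 1 (fully open). In form: [[[dx, dy, dz], yaw, hand], ...]. A call has 1 to 8 rows; each row is the pose to reach, as a shift and turn from the pose commanded when the call began, along the tool's axes at that moment; what a row does not reach only later rows make up. A row lasts 1/10 s, in which the tool goes at most 50 mm and 8.59 degrees, less where a joint would pass 70% of its speed; a pose out of reach is approached as far as the arm can. A call with a gripper value outside its range is refused whole. The fingers move at their own pace and stop on an object; "newtons" is the grip in N (left out, the last holds). Time passes only in rows, so rows that repeat a pose let the fingers close. It gives the time, the measured TCP pose, the force, the opening and the grip force at its end, in the units of the state.
- robot.state(): the state, without advancing time (a new reading comes with each control period).
- eyes.get_image(name): name is "scene" or "top" or "wrist"; returns (picture, depth): 480x640x3 uint8, blue, green, red; 480x640 float32, m along the optical axis (not along the pixel's ray), 0 where there is no reading.
- eyes.camera_info(name): a dict with "mtx" (3x3 intrinsics, pixels), "k1" (the pictures are not rectified: a ray, as slopes to the right and down, at radius r is drawn at 1 + k1 r^2 times it, then the intrinsics apply), "world_from_camera" (4x4, takes a point from camera to world coordinates); the wrist camera has in their place "tool_from_camera" (4x4, takes a point from camera to tool coordinates, whose origin is the TCP and whose axes are the flange's). Camera axes: x right, y up, looking along -z (the intrinsics and any distortion apply to the point x, -y, -z); pixel columns grow to the right and rows downward; lengths in m; the calibration is good to about 2 mm. A picture is of the moment at which its call begins: read the wrist's pose just before it. camera_info takes no time and is no camera call.
- robot.hand_in(): hands the job in; it is judged then, once.
Trained networks look in the newest picture that a camera, given by its name, has taken for a name from the list of things; names that differ only in an ending like _2 or _b are one class to them, and where a whole thing is asked for, a point or a joint stands for the part that bears it (a point fixed in the world has none). Each returns a list of dicts, best first, with "p" (0 to 1); they miss things now and then, are a little off and sometimes report something else, mostly with a low value. They report only what shows in the picture. A call takes as long as a camera call. They do not tell look-alikes from the thing itself.
- eyes.spot_in(camera, thing): "location" ([column, row] in pixels, amid what is visible of it).
The state is a dict: "clock": time; "joint_positions": joint angles; "dq": joint speeds; "joint_torque": joint torques, N m; "tool_pos": TCP position; "orientation": TCP orientation; "contact_force": force on the tool from outside, world axes, zero at the start; "ft_torque": the same for the moment, N m; "grip_width": opening from 0.0 (shut) to 1.0 (fully open); "grasp_force": force on a finger pad.
Only numpy, scipy, OpenCV 4.12 (cv2) and the standard library are available. Lean on these libraries where they do the work, as an engineer would, in place of code of your own. Each camera call takes 0.05 s, during which the arm holds its last target. There are 200 camera calls.

## Working session

There is one attempt and no reset: what is moved stays moved. The work goes in short steps, Python scripts to look and compute and a tool call to move; the robot and the scene stay as the last step left them, time stands still between calls to the robot, and variables do not carry over. Pictures are saved under pics/ and viewed, at most 14 in all, crops included, and the job is handed in when it is done.

Besides the shell and the picture viewer there is one more tool, called after "Emit:" as a command line: name --argument value ..., lists and objects as JSON in quotes. apply_moves: Moves the arm, as the interface text tells. Its arguments: {"type":"object","properties":{"steps":{"type":"array"},"newtons":{"type":"number"}},"required":["steps"]}

```bash
mkdir -p pics
cat > h.py <<'E'
import numpy as np, cv2
from bench import robot, eyes
from scipy.spatial.transform import Rotation as R
def cam(name):
    i=eyes.camera_info(name); K=np.array(i["mtx"]); k=i["k1"]
    if "world_from_camera" in i: T=np.array(i["world_from_camera"])
    else:
        s=robot.state(); T=np.eye(4); T[:3,:3]=R.from_quat(s["orientation"]).as_matrix(); T[:3,3]=s["tool_pos"]; T=T@np.array(i["tool_from_camera"])
    return K,k,T
def world_map(name,d,c=None):
    K,k,T=c or cam(name); h,w=d.shape
    u,v=np.meshgrid(np.arange(w),np.arange(h))
    p=cv2.undistortPoints(np.stack([u.ravel(),v.ravel()],1).astype(float)[:,None],K,np.array([k,0,0,0.]))[:,0]
    z=d.ravel(); P=np.stack([p[:,0]*z,-p[:,1]*z,-z],1)
    return (P@T[:3,:3].T+T[:3,3]).reshape(h,w,3)
E
python3 - <<'E'
from h import *
s=robot.state(); print(s["clock"],s["tool_pos"],s["orientation"])
for n in ("scene","top"):
    p,d=eyes.get_image(n); cv2.imwrite(f"pics/{n}0.png",p); np.savez(f"{n}0.npz",p=p,d=d)
    K,k,T=cam(n); print(n,T[:3,3].round(3),K[0,0],k)
    for t in ("rotor","large_1","medium_1","small_1","jar","reagent_bottle"):
        W=world_map(n,d)
        for r in eyes.spot_in(n,t)[:7]:
            c,q=[int(x) for x in r["location"]]; print(t,round(r["p"],2),c,q,W[q,c].round(3))
E
```

```text
0.0 [0.48293992 0.47109713 0.30317707] [ 3.88408057e-01  9.21487230e-01 -6.44724045e-04 -2.23081609e-04]
scene [ 0.247 -0.427  0.65 ] 500.55288588309605 0.015773054654900216
rotor 0.69 332 305 [0.509 0.019 0.057]
large_1 0.88 276 262 [0.448 0.09  0.114]
large_1 0.84 318 235 [0.533 0.115 0.117]
medium_1 0.92 289 311 [0.43  0.005 0.099]
medium_1 0.59 388 296 [ 0.576 -0.031  0.093]
medium_1 0.41 344 333 [ 0.491 -0.05   0.076]
small_1 0.89 367 234 [0.65  0.143 0.052]
small_1 0.74 344 331 [ 0.492 -0.048  0.078]
small_1 0.7 369 260 [0.601 0.061 0.078]
small_1 0.58 423 275 [0.684 0.017 0.045]
jar 0.94 235 195 [0.477 0.365 0.05 ]
reagent_bottle 0.73 355 190 [0.681 0.242 0.077]
top [0.476 0.174 1.002] 571.3515721208695 -0.13104934235608517
rotor 0.71 402 262 [0.518 0.044 0.072]
large_1 0.62 349 245 [0.542 0.133 0.126]
large_1 0.57 369 299 [0.459 0.103 0.123]
medium_1 0.89 420 312 [0.438 0.022 0.108]
medium_1 0.56 443 224 [ 0.576 -0.017  0.108]
small_1 0.76 385 210 [0.6   0.074 0.093]
small_1 0.69 453 272 [ 0.501 -0.035  0.091]
small_1 0.63 410 163 [0.682 0.029 0.073]
small_1 0.63 339 185 [0.646 0.147 0.068]
jar 0.84 196 284 [0.481 0.384 0.055]
reagent_bottle 0.95 268 159 [0.681 0.261 0.104]
```

View pics/top0.png

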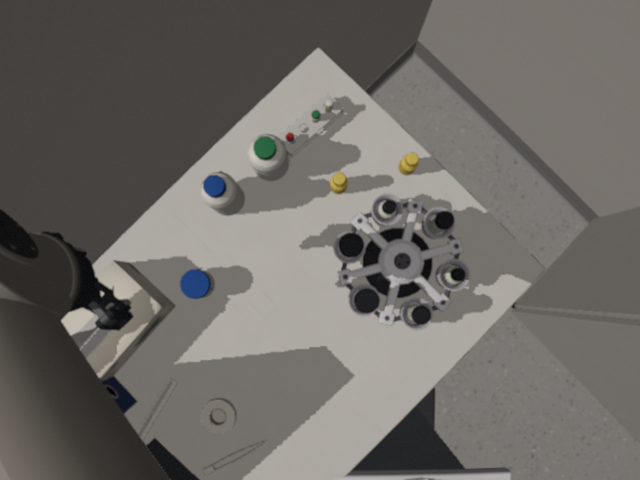

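View pics/scene0.png

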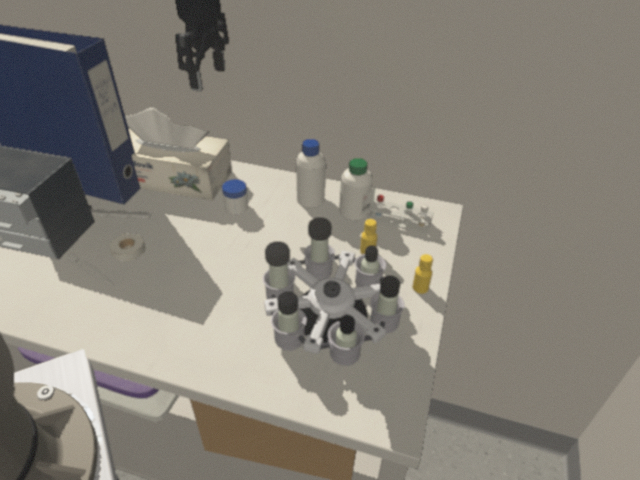

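Top view: clockwise from the left the caps are large (349,245), small (385,210), medium (443,224), small (453,272), medium (420,312) and large (369,299). The yellow bottles at (339,185) and (410,163) are look-alikes and stay put. The white-bodied ones standing in the buckets are the ones meant. I'll measure the caps next and confirm them in an enlarged crop.

Run:
```python
from h import *
from scipy.optimize import least_squares
C={}
z=np.load("top0.npz"); W=world_map("top",z["d"]); p=z["p"]
sp=dict(L0=(349,245,.125,19),L1=(369,299,.125,19),M2=(420,312,.11,14.5),S3=(457,273,.095,10.5),M4=(445,221,.11,14.5),S5=(388,208,.095,10.5))
K,k,T=cam("top")
for n,(c,r,h,rad) in sp.items():
    w=W[r-22:r+22,c-22:c+22].reshape(-1,3)
    m=abs(w[:,2]-h)<.008; q=w[m]
    (cx,cy),rr=cv2.minEnclosingCircle((q[:,:2]*1000).astype(np.float32))
    print(n,m.sum(),np.median(q,0).round(4),"mean",q.mean(0).round(4),"circ",round(cx,1),round(cy,1),round(rr,1))
    C[n]=((q[:,:2].max(0)+q[:,:2].min(0))/2)
P=np.array(list(C.values()))
f=lambda v:(v[:2]+.09*np.stack([np.cos(v[2]-np.arange(6)*-np.pi/3),np.sin(v[2]-np.arange(6)*-np.pi/3)],1)-P).ravel()
s=least_squares(f,[.52,.045,1.3]);print(s.x,(f(s.x)*1000).reshape(6,2).round(1))
cv2.imwrite("pics/crop0.png",cv2.resize(p[140:340,300:500],(600,600),interpolation=3))
print(eyes.camera_info("wrist")["tool_from_camera"],eyes.camera_info("wrist")["mtx"][0])
```

```text
L0 477 [0.5418 0.1301 0.125 ] mean [0.5422 0.1302 0.1249] circ 542.3 129.8 19.5
L1 497 [0.4574 0.1059 0.1249] mean [0.457  0.1063 0.1248] circ 456.8 106.1 19.7
M2 276 [0.4335 0.0201 0.1096] mean [0.4336 0.02   0.1094] circ 433.7 19.7 15.1
S3 149 [ 0.4976 -0.0429  0.0947] mean [ 0.498  -0.0432  0.0942] circ 497.8 -44.3 11.4
M4 278 [ 0.5831 -0.0186  0.1098] mean [ 0.5833 -0.0188  0.1095] circ 583.6 -19.2 15.3
S5 140 [0.6059 0.0673 0.0944] mean [0.606  0.0671 0.0941] circ 606.3 66.7 11.1
[0.51996687 0.04320854 1.31807826] [[ 0.5  0.6]
 [-0.8  0.1]
 [-0.1 -0.3]
 [-1.   0.1]
 [ 1.2 -0.8]
 [ 0.3  0.4]]
[[ 6.14852666e-04  9.48227705e-01  3.17590683e-01  8.16979874e-02]
 [ 9.99999321e-01 -2.68668699e-04 -1.13382780e-03  5.19376426e-04]
 [-9.89800253e-04  3.17591165e-01 -9.48227226e-01 -6.94577479e-02]
 [ 0.00000000e+00  0.00000000e+00  0.00000000e+00  1.00000000e+00]] [422.24661549   0.         320.1397648 ]
```

View pics/crop0.png

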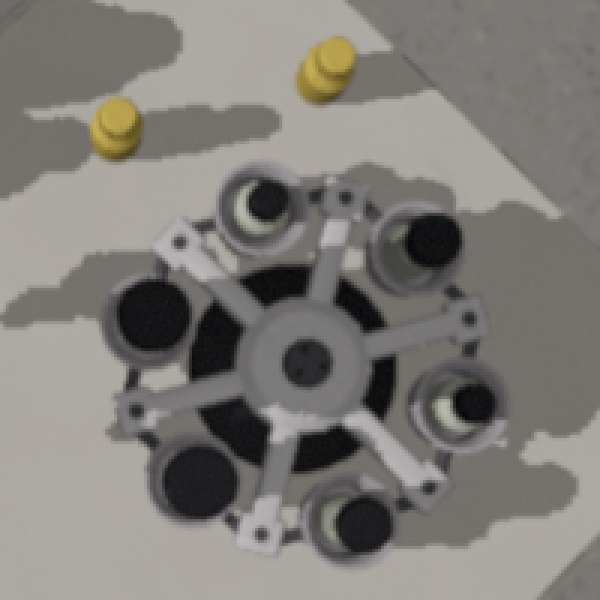

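The crop confirms two large caps (left), two medium and two small bottles in the buckets. The yellow look-alikes at the top are outside the rotor. The fit residual is about 1 mm.

A 3-cycle is enough: large from bucket 0 goes to 4, medium from 4 to 5, and small from 5 to 0. I'll park the large one first, and the yaw can stay as it is.

```bash
cat > d.py <<'E'
import sys; from h import *
s=robot.state(); M=R.from_quat(s["orientation"]).as_matrix(); p=s["tool_pos"]
for a in sys.argv[1:]:
    t=np.array([float(x) for x in a.split(",")]); print(a,((t-p)@M*1000).round(1)); p=t
E
python3 d.py .5423,.130,.304 .5423,.130,.164 .5423,.130,.25 .54,.245,.25 .54,.245,.145 .54,.245,.26 .606,.067,.26 .606,.067,.14 .606,.067,.225 .5425,.1303,.225 .5425,.1303,.141 .5425,.1303,.25 .5835,-.019,.25 .5835,-.019,.149 .5835,-.019,.235 .6067,.0673,.235  .6067,.0673,.149 .6067,.0673,.26 .54,.245,.26 .54,.245,.145 .54,.245,.28 .5842,-.0199,.28 .5842,-.0199,.165
python3 - <<'E'
from h import *
print(robot.state()["grip_width"])
W=world_map("top",np.load("top0.npz")["d"])
g=W[...,:2]-np.array([.52,.0432]); r=np.hypot(g[...,0],g[...,1]);a=np.degrees(np.arctan2(g[...,1],g[...,0]))
for k in range(6):
  m=(abs((a-45.5-60*k+180)%360-180)<4)&(r>.05)&(r<.1); print(k,np.percentile(W[m][:,2],[50,90]).round(3))
m=(abs(W[...,0]-.54)<.06)&(abs(W[...,1]-.245)<.06); print("park",np.percentile(W[m][:,2],[1,50,99]).round(3))
E
```

```text
.5423,.130,.304 [-2.856e+02 -1.960e+02 -1.000e-01]
.5423,.130,.164 [ -0.   0. 140.]
.5423,.130,.25 [  0.  -0. -86.]
.54,.245,.25 [83.9 78.7  0. ]
.54,.245,.145 [ -0.   0. 105.]
.54,.245,.26 [   0.   -0. -115.]
.606,.067,.26 [-173.5  -77.    -0. ]
.606,.067,.14 [ -0.   0. 120.]
.606,.067,.225 [  0.  -0. -85.]
.5425,.1303,.225 [89.7 -1.3  0. ]
.5425,.1303,.141 [-0.  0. 84.]
.5425,.1303,.25 [   0.   -0. -109.]
.5835,-.019,.25 [-135.5  -74.9   -0. ]
.5835,-.019,.149 [ -0.   0. 101.]
.5835,-.019,.235 [  0.  -0. -86.]
.6067,.0673,.235 [45.6 76.9  0. ]
.6067,.0673,.149 [-0.  0. 86.]
.6067,.0673,.26 [   0.   -0. -111.]
.54,.245,.26 [173.8  76.3   0. ]
.54,.245,.145 [ -0.   0. 115.]
.54,.245,.28 [   0.   -0. -135.]
.5842,-.0199,.28 [-220.5 -153.3   -0. ]
.5842,-.0199,.165 [ -0.   0. 115.]
0.9983622124567607
0 [0.05  0.053]
1 [0.051 0.053]
2 [0.051 0.053]
3 [0.051 0.053]
4 [0.051 0.053]
5 [0.051 0.053]
park [-0.004 -0.     0.004]
```

Emit:
apply_moves --steps '[[[-36,-25,0],0,1],[[-72,-49,0],0,1],[[-108,-74,0],0,1],[[-144,-98,0],0,1],[[-180,-123,0],0,1],[[-216,-147,0],0,1],[[-252,-172,0],0,1],[[-286,-196,0],0,1]]' --newtons 30

```text
clock: 1.5
tool_pos: [0.5427, 0.1277, 0.3042]
orientation: [0.389, 0.921, 0.0, 0.0]
contact_force: [1.6, 0.1, 0.2]
grip_width: 0.996
grasp_force: 0.0
```

Emit:
apply_moves --steps '[[[0,0,0],0,1],[[0,0,0],0,1],[[0,0,0],0,1]]'

```text
clock: 1.8
tool_pos: [0.5424, 0.1308, 0.3039]
orientation: [0.388, 0.922, 0.0, -0.0]
contact_force: [0.2, 0.2, 0.4]
grip_width: 0.997
grasp_force: 0.0
```

```bash
python3 d.py .5423,.130,.164
python3 - <<'E'
from h import *
c=cam("wrist"); p,d=eyes.get_image("wrist"); cv2.imwrite("pics/w1.png",p); W=world_map("wrist",d,c)
m=(abs(W[...,2]-.124)<.008)&(d>0); n,l,st,ce=cv2.connectedComponentsWithStats(m.astype(np.uint8))
for i in range(1,n):
    if st[i,4]>80: q=W[l==i]; print(st[i,4],ce[i].round(),q.mean(0).round(4),((q.max(0)+q.min(0))/2).round(4))
E
```

```text
.5423,.130,.164 [ -0.6  -0.7 139.9]
3395 [189. 169.] [0.4572 0.109  0.1241] [0.457  0.1078 0.1216]
2866 [321. 238.] [0.5424 0.1327 0.1241] [0.5436 0.1316 0.1214]
937 [629. 256.] [0.6909 0.2593 0.119 ] [0.6941 0.2618 0.1187]
```

View pics/w1.png

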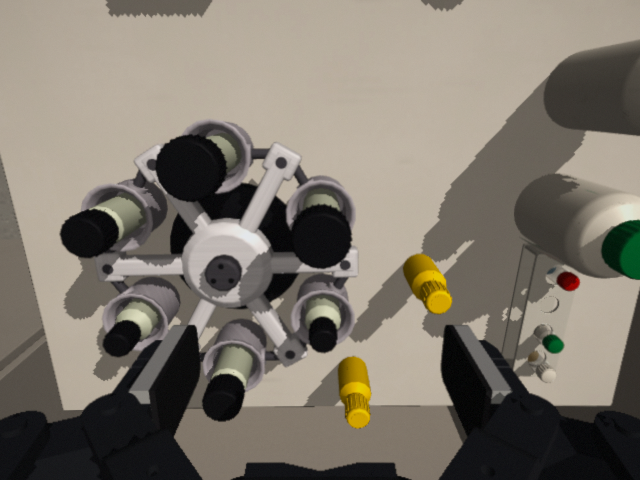

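The wrist view shows the large cap centred under the hand at (321,238), agreeing with the top camera to about 2 mm. I'll descend and grip.

Emit:
apply_moves --steps '[[[0,0,45],0,1],[[0,0,90],0,1],[[0,0,125],0,1],[[0,0,140],0,1],[[0,0,140],0,1],[[0,0,140],0,0.2],[[0,0,140],0,0.2],[[0,0,140],0,0.2]]' --newtons 30

```text
clock: 2.65
tool_pos: [0.5431, 0.1301, 0.1651]
orientation: [0.388, 0.922, 0.001, 0.001]
contact_force: [-0.7, 0.3, -0.1]
grip_width: 0.515
grasp_force: 0.0
```

Emit:
apply_moves --steps '[[[0,0,0],0,0.2],[[0,0,0],0,0.2],[[0,0,0],0,0.2],[[0,0,0],0,0.2]]'

```text
clock: 3.05
tool_pos: [0.5432, 0.13, 0.1651]
orientation: [0.388, 0.921, 0.001, 0.001]
contact_force: [-1.0, 0.3, 7.4]
grip_width: 0.433
grasp_force: 29.4
```

Emit:
apply_moves --steps '[[[0,0,-15],0,0.2],[[0,0,-40],0,0.2],[[0,0,-65],0,0.2],[[0,0,-86],0,0.2],[[0,0,-86],0,0.2],[[0,0,-86],0,0.2]]'

```text
clock: 3.65
tool_pos: [0.5425, 0.1297, 0.2503]
orientation: [0.388, 0.921, 0.0, 0.0]
contact_force: [-0.7, 0.6, -1.4]
grip_width: 0.431
grasp_force: 30.6
```

Emit:
apply_moves --steps '[[[10,10,0],0,0.2],[[28,26,0],0,0.2],[[46,43,0],0,0.2],[[64,60,0],0,0.2],[[78,73,0],0,0.2],[[84,79,0],0,0.2],[[84,79,0],0,0.2],[[84,79,0],0,0.2]]'

```text
clock: 4.45
tool_pos: [0.5404, 0.2442, 0.2494]
orientation: [0.389, 0.921, -0.001, -0.0]
contact_force: [0.7, -0.3, -0.9]
grip_width: 0.429
grasp_force: 30.5
```

Emit:
apply_moves --steps '[[[0,0,25],0,0.2],[[0,0,50],0,0.2],[[0,0,75],0,0.2],[[0,0,92],0,0.2],[[0,0,98],0,0.2],[[0,0,100],0,0.2],[[0,0,100],0,0.2]]'

```text
clock: 5.15
tool_pos: [0.5408, 0.2446, 0.1505]
orientation: [0.389, 0.921, 0.0, 0.0]
contact_force: [-0.8, -0.6, -1.9]
grip_width: 0.432
grasp_force: 30.5
```

Emit:
apply_moves --steps '[[[0,0,2],0,0.2],[[0,0,4],0,0.2],[[0,0,4],0,0.2],[[0,0,4],0,0.2]]'

```text
clock: 5.55
tool_pos: [0.5405, 0.2451, 0.1461]
orientation: [0.388, 0.921, 0.0, 0.0]
contact_force: [0.2, -0.4, -1.3]
grip_width: 0.431
grasp_force: 30.5
```

Emit:
apply_moves --steps '[[[0,0,1],0,0.2],[[0,0,2],0,0.2],[[0,0,2],0,0.2]]'

```text
clock: 5.85
tool_pos: [0.541, 0.2451, 0.1451]
orientation: [0.389, 0.921, 0.001, 0.0]
contact_force: [-3.7, -1.3, 17.0]
grip_width: 0.431
grasp_force: 32.1
```

Foot contact. I'll release gently, rise and go to small (bucket 5).

Emit:
apply_moves --steps '[[[0,0,-1],0,0.2],[[0,0,-1],0,0.5],[[0,0,-1],0,0.6],[[0,0,-1],0,0.8],[[0,0,-1],0,1],[[0,0,-1],0,1],[[0,0,-30],0,1],[[0,0,-75],0,1]]'

```text
clock: 6.65
tool_pos: [0.5393, 0.2444, 0.2175]
orientation: [0.388, 0.922, -0.002, -0.001]
contact_force: [1.2, 0.9, 0.6]
grip_width: 1.001
grasp_force: 0.0
```

Emit:
apply_moves --steps '[[[0,0,-40],0,1],[[-30,-13,-40],0,1],[[-70,-31,-40],0,1],[[-110,-49,-40],0,1],[[-150,-67,-40],0,1],[[-173,-77,-40],0,1],[[-173,-77,-40],0,1],[[-173,-77,-40],0,1]]'

```text
clock: 7.45
tool_pos: [0.6061, 0.0671, 0.2588]
orientation: [0.389, 0.921, -0.0, -0.0]
contact_force: [0.1, 1.2, -0.7]
grip_width: 0.999
grasp_force: 0.0
```

```bash
python3 d.py .606,.067,.14
python3 - <<'E'
from h import *
p,d=eyes.get_image("scene"); cv2.imwrite("pics/s2.png",cv2.resize(p[100:400,150:500],(700,600)))
E
```

```text
.606,.067,.14 [-0.000e+00 -1.000e-01  1.188e+02]
```

View pics/s2.png

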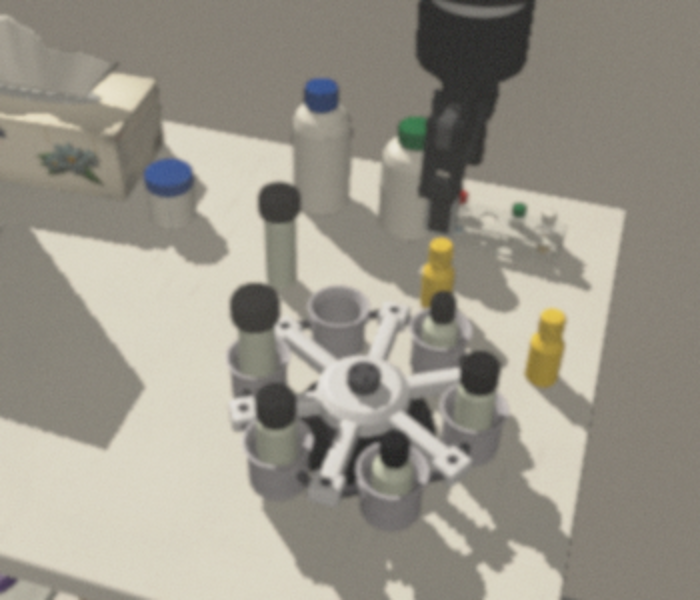

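The parked large bottle stands upright (crop 280,240), bucket 0 is empty (338,310), and the hand is above the small bottle (440,320). I'll descend and grip it.

Emit:
apply_moves --steps '[[[0,0,45],0,1],[[0,0,85],0,1],[[0,0,108],0,1],[[0,0,119],0,1],[[0,0,119],0,1],[[0,0,119],0,0],[[0,0,119],0,0],[[0,0,119],0,0]]'

```text
clock: 8.3
tool_pos: [0.6067, 0.0676, 0.1411]
orientation: [0.388, 0.921, 0.001, 0.001]
contact_force: [0.3, -0.1, -0.3]
grip_width: 0.512
grasp_force: 0.0
```

Emit:
apply_moves --steps '[[[0,0,0],0,0],[[0,0,0],0,0],[[0,0,0],0,0],[[0,0,0],0,0],[[0,0,0],0,0]]'

```text
clock: 8.8
tool_pos: [0.6066, 0.0675, 0.1406]
orientation: [0.388, 0.921, 0.0, 0.0]
contact_force: [-0.8, 0.2, 7.8]
grip_width: 0.229
grasp_force: 29.0
```

Emit:
apply_moves --steps '[[[0,0,-15],0,0],[[0,0,-40],0,0],[[0,0,-65],0,0],[[0,0,-85],0,0],[[0,0,-85],0,0],[[0,0,-85],0,0]]'

```text
clock: 9.4
tool_pos: [0.6061, 0.0674, 0.2256]
orientation: [0.388, 0.921, 0.0, 0.0]
contact_force: [0.1, 0.3, -1.4]
grip_width: 0.233
grasp_force: 29.3
```

Emit:
apply_moves --steps '[[[15,0,0],0,0],[[38,0,0],0,0],[[60,-1,0],0,0],[[80,-1,0],0,0],[[90,-1,0],0,0],[[90,-1,0],0,0],[[90,-1,0],0,0]]'

```text
clock: 10.1
tool_pos: [0.5428, 0.1308, 0.2247]
orientation: [0.388, 0.921, -0.0, 0.0]
contact_force: [0.3, -0.3, -0.9]
grip_width: 0.231
grasp_force: 29.3
```

```bash
python3 d.py .5425,.1303,.142
python3 - <<'E'
from h import *
p,d=eyes.get_image("scene"); cv2.imwrite("pics/s3.png",cv2.resize(p[130:370,230:450],(550,600)))
E
```

```text
.5425,.1303,.142 [-0.2 -0.5 82.7]
```

View pics/s3.png

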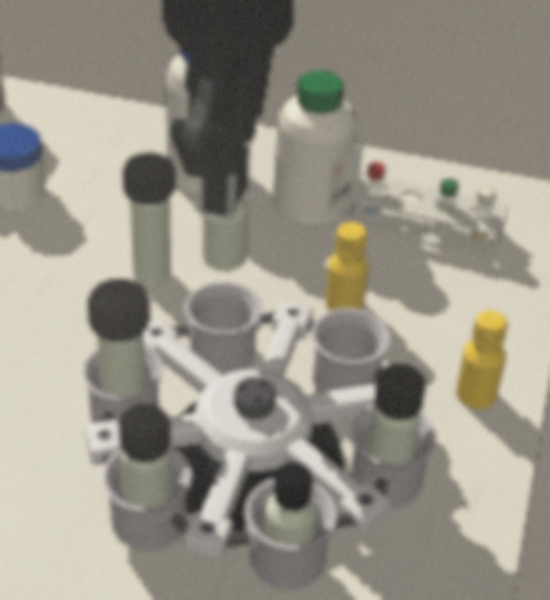

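The small bottle hangs upright (crop 225,235) over empty bucket 0 (222,320). I'll lower it.

Emit:
apply_moves --steps '[[[0,0,20],0,0],[[0,0,40],0,0],[[0,0,58],0,0],[[0,0,70],0,0],[[0,0,78],0,0],[[0,0,82],0,0],[[0,0,82],0,0],[[0,0,82],0,0]]'

```text
clock: 10.95
tool_pos: [0.5429, 0.1312, 0.1434]
orientation: [0.388, 0.921, 0.0, 0.0]
contact_force: [-0.1, 0.6, -0.6]
grip_width: 0.236
grasp_force: 29.3
```

Emit:
apply_moves --steps '[[[0,0,2],0,0],[[0,0,2],0,0],[[0,0,2],0,0.3],[[0,0,2],0,0.4],[[0,0,2],0,0.6],[[0,0,2],0,1],[[0,0,2],0,1],[[0,0,2],0,1]]'

```text
clock: 11.75
tool_pos: [0.5426, 0.1311, 0.1409]
orientation: [0.388, 0.921, -0.0, -0.0]
contact_force: [0.0, -0.7, 0.3]
grip_width: 1.0
grasp_force: 0.0
```

Emit:
apply_moves --steps '[[[0,0,-20],0,1],[[0,0,-60],0,1],[[0,0,-105],0,1],[[-20,-11,-110],0,1],[[-55,-30,-110],0,1],[[-90,-50,-110],0,1],[[-122,-67,-110],0,1],[[-135,-75,-110],0,1]]'

```text
clock: 12.55
tool_pos: [0.5836, -0.0216, 0.2511]
orientation: [0.39, 0.921, -0.0, 0.0]
contact_force: [0.0, -0.2, 0.0]
grip_width: 1.0
grasp_force: 0.0
```

Emit:
apply_moves --steps '[[[0,0,0],0,1],[[0,0,0],0,1]]'

```text
clock: 12.75
tool_pos: [0.583, -0.0172, 0.2507]
orientation: [0.388, 0.922, 0.0, -0.0]
contact_force: [-0.9, 0.5, 1.0]
grip_width: 1.003
grasp_force: 0.0
```

```bash
python3 d.py .5835,-.019,.149
python3 - <<'E'
from h import *
p,d=eyes.get_image("scene"); cv2.imwrite("pics/s4.png",cv2.resize(p[130:370,230:450],(550,600)))
E
```

```text
.5835,-.019,.149 [ -1.7  -0.9 101.7]
```

View pics/s4.png

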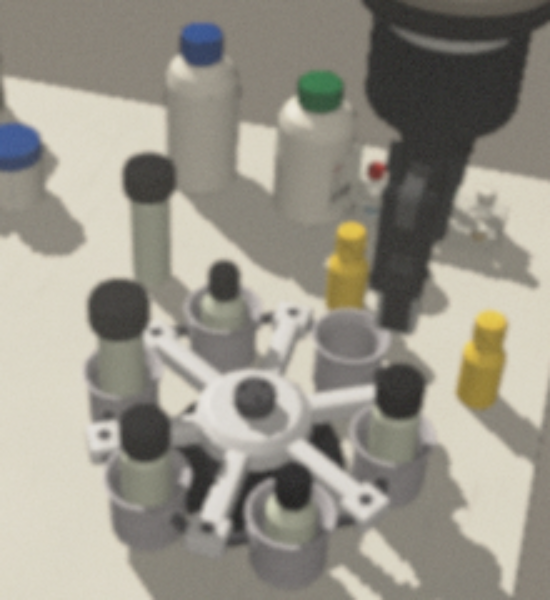

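The small bottle is seated upright in bucket 0 (crop 222,310), and bucket 5 (350,345) is empty. Next is the medium bottle at (400,420).

Emit:
apply_moves --steps '[[[-1,-1,40],0,1],[[-1,-1,75],0,1],[[-1,-1,94],0,1],[[-1,-1,101],0,1],[[-1,-1,101],0,1],[[-1,-1,101],0,0.1],[[-1,-1,101],0,0.1],[[-1,-1,101],0,0.1]]'

```text
clock: 13.6
tool_pos: [0.5836, -0.0191, 0.1509]
orientation: [0.388, 0.922, 0.0, 0.001]
contact_force: [-0.2, -0.4, -0.5]
grip_width: 0.513
grasp_force: 0.0
```

Emit:
apply_moves --steps '[[[0,0,0],0,0.1],[[0,0,0],0,0.1],[[0,0,0],0,0.1],[[0,0,0],0,0.1],[[0,0,0],0,0.1]]'

```text
clock: 14.1
tool_pos: [0.5836, -0.0193, 0.1507]
orientation: [0.388, 0.921, 0.0, 0.0]
contact_force: [-1.0, 0.2, 7.2]
grip_width: 0.328
grasp_force: 29.3
```

Emit:
apply_moves --steps '[[[0,0,-15],0,0.1],[[0,0,-40],0,0.1],[[0,0,-65],0,0.1],[[0,0,-85],0,0.1],[[0,0,-85],0,0.1],[[0,0,-85],0,0.1]]'

```text
clock: 14.7
tool_pos: [0.5831, -0.0193, 0.2356]
orientation: [0.388, 0.921, 0.0, 0.0]
contact_force: [-0.3, 0.1, -1.5]
grip_width: 0.327
grasp_force: 30.0
```

Emit:
apply_moves --steps '[[[8,13,0],0,0.1],[[20,33,0],0,0.1],[[31,53,0],0,0.1],[[41,70,0],0,0.1],[[46,77,0],0,0.1],[[46,77,0],0,0.1],[[46,77,0],0,0.1]]'

```text
clock: 15.4
tool_pos: [0.6058, 0.0667, 0.2345]
orientation: [0.389, 0.921, -0.0, -0.0]
contact_force: [0.2, -0.7, -1.0]
grip_width: 0.332
grasp_force: 30.0
```

```bash
python3 d.py .6067,.0673,.1517
```

```text
.6067,.0673,.1517 [-0.2  1.1 82.8]
```

Emit:
apply_moves --steps '[[[0,1,20],0,0.1],[[0,1,40],0,0.1],[[0,1,58],0,0.1],[[0,1,70],0,0.1],[[0,1,78],0,0.1],[[0,1,82],0,0.1],[[0,1,82],0,0.1],[[0,1,82],0,0.1]]'

```text
clock: 16.2
tool_pos: [0.6072, 0.0681, 0.1535]
orientation: [0.388, 0.921, 0.0, 0.0]
contact_force: [1.0, 0.1, -1.4]
grip_width: 0.325
grasp_force: 30.0
```

Emit:
apply_moves --steps '[[[0,0,2],0,0.1],[[0,0,2],0,0.1],[[0,0,2],0,0.4],[[0,0,2],0,0.5],[[0,0,2],0,0.7],[[0,0,2],0,1],[[0,0,2],0,1],[[0,0,2],0,1]]'

```text
clock: 17.0
tool_pos: [0.6069, 0.0681, 0.1509]
orientation: [0.388, 0.921, 0.0, 0.0]
contact_force: [-0.6, 0.0, 0.5]
grip_width: 1.003
grasp_force: 0.0
```

Emit:
apply_moves --steps '[[[0,0,-20],0,1],[[0,0,-60],0,1],[[0,0,-100],0,1],[[30,13,-110],0,1],[[70,31,-110],0,1],[[110,49,-110],0,1],[[150,66,-110],0,1],[[174,76,-110],0,1]]'

```text
clock: 17.8
tool_pos: [0.5381, 0.2491, 0.261]
orientation: [0.387, 0.922, 0.0, -0.0]
contact_force: [0.2, -0.5, 0.4]
grip_width: 1.001
grasp_force: 0.0
```

Emit:
apply_moves --steps '[[[0,0,0],0,1],[[0,0,0],0,1]]'

```text
clock: 18.0
tool_pos: [0.5396, 0.2459, 0.2609]
orientation: [0.388, 0.922, -0.0, 0.0]
contact_force: [0.9, -0.4, -0.1]
grip_width: 0.997
grasp_force: 0.0
```

```bash
python3 d.py .5407,.245,.1455
python3 - <<'E'
from h import *
c=cam("wrist"); p,d=eyes.get_image("wrist"); W=world_map("wrist",d,c)
m=(abs(W[...,2]-.105)<.006)&(d>0); n,l,st,ce=cv2.connectedComponentsWithStats(m.astype(np.uint8))
for i in range(1,n):
    if st[i,4]>80: q=W[l==i]; print(st[i,4],ce[i].round(),q.mean(0).round(4))
p,d=eyes.get_image("scene"); cv2.imwrite("pics/s5.png",cv2.resize(p[130:370,230:450],(550,600)))
E
```

```text
.5407,.245,.1455 [ -1.4   0.2 115.4]
3127 [541. 230.] [0.6171 0.3407 0.1061]
3288 [321. 251.] [0.54   0.2475 0.1042]
629 [ 70. 306.] [0.4587 0.1223 0.1071]
283 [529. 373.] [0.6875 0.2806 0.1058]
287 [214. 474.] [0.6015 0.0797 0.1028]
```

View pics/s5.png

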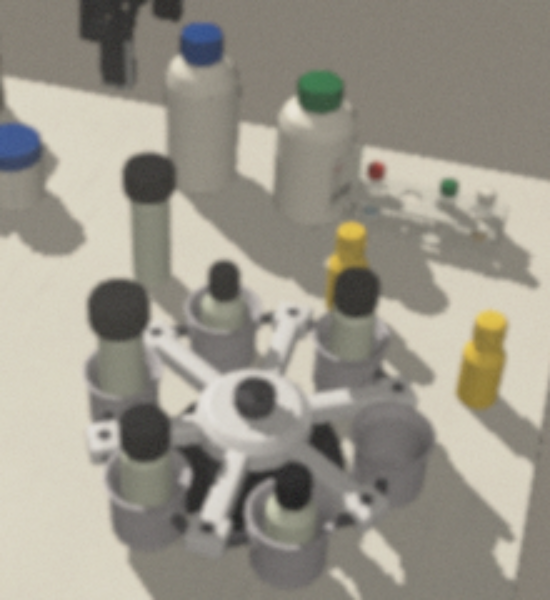

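The medium bottle is seated in bucket 5 (crop 350,330), bucket 4 (393,440) is empty, and the large one is still upright at (150,225). I'll pick it up.

Emit:
apply_moves --steps '[[[0,0,45],0,1],[[0,0,85],0,1],[[0,0,107],0,1],[[0,0,115],0,1],[[0,0,115],0,1],[[0,0,115],0,0.2],[[0,0,115],0,0.2],[[0,0,115],0,0.2]]'

```text
clock: 18.9
tool_pos: [0.5403, 0.2459, 0.1471]
orientation: [0.388, 0.921, 0.001, 0.001]
contact_force: [-0.8, 0.7, -0.5]
grip_width: 0.515
grasp_force: 0.0
```

Emit:
apply_moves --steps '[[[0,0,0],0,0.2],[[0,0,0],0,0.2],[[0,0,0],0,0.2],[[0,0,0],0,0.2]]'

```text
clock: 19.3
tool_pos: [0.5402, 0.246, 0.147]
orientation: [0.388, 0.921, 0.001, 0.0]
contact_force: [-1.2, -0.9, 9.4]
grip_width: 0.435
grasp_force: 29.5
```

Emit:
apply_moves --steps '[[[0,0,-15],0,0.2],[[0,0,-40],0,0.2],[[0,0,-65],0,0.2],[[0,0,-90],0,0.2],[[0,0,-115],0,0.2],[[0,0,-135],0,0.2],[[0,0,-135],0,0.2],[[0,0,-135],0,0.2]]'

```text
clock: 20.1
tool_pos: [0.5396, 0.2457, 0.2815]
orientation: [0.388, 0.921, 0.0, 0.0]
contact_force: [-0.4, 0.2, -1.4]
grip_width: 0.432
grasp_force: 30.7
```

```bash
python3 d.py .5842,-.0199,.281
```

```text
.5842,-.0199,.281 [-221.2 -153.5    0.4]
```

Emit:
apply_moves --steps '[[[-10,-7,0],0,0.2],[[-30,-21,0],0,0.2],[[-50,-35,0],0,0.2],[[-72,-50,0],0,0.2],[[-94,-65,0],0,0.2],[[-116,-80,0],0,0.2],[[-138,-95,0],0,0.2],[[-160,-111,0],0,0.2]]'

```text
clock: 20.9
tool_pos: [0.5716, 0.0516, 0.2799]
orientation: [0.389, 0.921, -0.001, -0.001]
contact_force: [-0.1, -0.3, -2.0]
grip_width: 0.427
grasp_force: 30.7
```

Emit:
apply_moves --steps '[[[-22,-15,0],0,0.2],[[-42,-29,0],0,0.2],[[-56,-38,0],0,0.2],[[-61,-42,0],0,0.2],[[-61,-42,0],0,0.2],[[-61,-42,0],0,0.2],[[-61,-42,0],0,0.2]]'

```text
clock: 21.6
tool_pos: [0.5844, -0.0183, 0.2807]
orientation: [0.388, 0.922, 0.0, -0.0]
contact_force: [-0.6, -0.1, -1.2]
grip_width: 0.434
grasp_force: 30.7
```

```bash
python3 d.py .5842,-.0199,.168
python3 - <<'E'
from h import *
p,d=eyes.get_image("scene"); cv2.imwrite("pics/s6.png",cv2.resize(p[130:370,230:450],(550,600)))
E
```

```text
.5842,-.0199,.168 [ -1.1  -1.3 112.7]
```

View pics/s6.png

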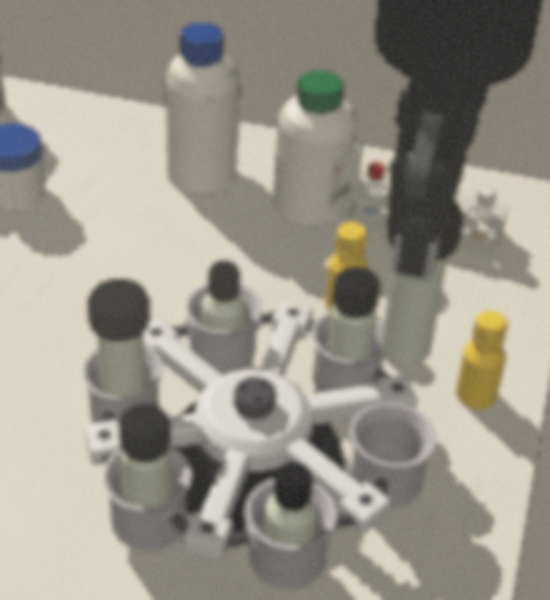

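The large bottle hangs upright above bucket 4. I'll lower it.

Emit:
apply_moves --steps '[[[-1,-1,20],0,0.2],[[-1,-1,45],0,0.2],[[-1,-1,68],0,0.2],[[-1,-1,86],0,0.2],[[-1,-1,99],0,0.2],[[-1,-1,108],0,0.2],[[-1,-1,112],0,0.2],[[-1,-1,112],0,0.2]]'

```text
clock: 22.45
tool_pos: [0.5846, -0.0206, 0.1688]
orientation: [0.388, 0.922, -0.0, -0.0]
contact_force: [-0.3, -0.6, -1.0]
grip_width: 0.428
grasp_force: 30.7
```

Emit:
apply_moves --steps '[[[0,0,1],0,0.2],[[0,0,1],0,0.2],[[0,0,1],0,0.5],[[0,0,1],0,0.6],[[0,0,1],0,0.8],[[0,0,1],0,1],[[0,0,1],0,1],[[0,0,1],0,1]]'

```text
clock: 23.25
tool_pos: [0.5845, -0.0208, 0.1679]
orientation: [0.388, 0.921, -0.0, 0.0]
contact_force: [0.3, -0.2, -0.2]
grip_width: 1.001
grasp_force: 0.0
```

Emit:
apply_moves --steps '[[[0,0,-20],0,1],[[0,0,-60],0,1],[[0,0,-105],0,1],[[40,20,-130],0,1],[[80,45,-130],0,1],[[120,70,-130],0,1],[[160,95,-130],0,1],[[200,120,-130],0,1]]'

```text
clock: 24.05
tool_pos: [0.53, 0.208, 0.2982]
orientation: [0.388, 0.921, 0.0, 0.0]
contact_force: [1.3, 0.3, 0.2]
grip_width: 1.007
grasp_force: 0.0
```

Emit:
apply_moves --steps '[[[35,30,0],0,1],[[70,60,0],0,1],[[70,60,0],0,1],[[70,60,0],0,1],[[70,60,0],0,1]]'

```text
clock: 24.55
tool_pos: [0.5251, 0.2972, 0.2978]
orientation: [0.389, 0.921, -0.0, 0.0]
contact_force: [0.7, -1.3, -0.2]
grip_width: 1.0
grasp_force: 0.0
```

Run:
```python
from h import *
p,d=eyes.get_image("top"); W=world_map("top",d)
for n,(x,y,h) in dict(S0=(.5425,.1303,.095),L1=(.457,.106,.125),M2=(.4335,.02,.11),S3=(.498,-.043,.095),L4=(.5842,-.0199,.125),M5=(.6067,.0673,.11)).items():
    q=W[(np.hypot(W[...,0]-x,W[...,1]-y)<.024)&(abs(W[...,2]-h)<.008)]; print(n,len(q),q.mean(0).round(4),np.median(q[:,2]).round(4))
s,_=eyes.get_image("scene"); cv2.imwrite("pics/end.png",np.hstack([cv2.resize(p[130:350,290:500],(400,420)),cv2.resize(s[130:370,220:450],(400,420))]))
```

```text
S0 136 [0.5423 0.1308 0.0945] 0.0945
L1 492 [0.457  0.1063 0.1249] 0.1249
M2 274 [0.4338 0.0203 0.1096] 0.1098
S3 153 [ 0.4979 -0.043   0.0941] 0.0942
L4 486 [ 0.5839 -0.0203  0.1245] 0.1247
M5 269 [0.6067 0.0675 0.1097] 0.1097
```

View pics/end.png

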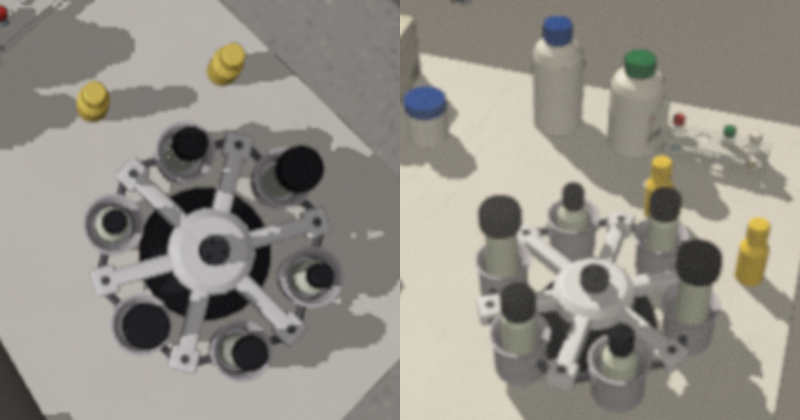

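All six bottles are upright and at seated height, with each pair in opposite buckets (small 0/3, large 1/4, medium 2/5).

```bash
python3 -c "
from bench import robot
print(robot.hand_in())"
```

```text
the job is handed in; nothing more can be done
None
```

The rotor is balanced and the job is handed in: each pair of equal bottles stands in opposite buckets, upright and at seated height in the last top-camera check, with about 25 s of the 80 s used; the hand-in returned no verdict.

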